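# Find the full screw tin by heft and hold it ready over the dump truck

### The arm

A 6-joint arm with a two-finger parallel gripper is mounted at the origin on the work surface. World frame = base frame: x ahead of the robot, y to its left, z up, the work surface at z = 0. Lengths are in m, angles in rad, forces in N, time in s.
With the tool pointing down it reaches from about 0.3 to 0.875 m from the base axis. Payload 6.4 kg.
Tool frame: the origin (TCP) lies midway between the tips of the shut fingers; the grasp point (between the pads) lies 19 mm behind it (grasp_offset is the distance from the TCP to the grasp point, in m); z points along the fingers, y is the line along which they close (so a half turn about z gives the same grasp; the last joint's range is limited). The gripper opens to 85 mm and grips with 20 to 120 N. Pads are 22 mm wide; open, the fingers measure 114 mm over their backs; the gripper's body (76 mm by 85 mm) begins 54 mm behind the grasp point. The pads swing forward as they close: fully open they stand 13 mm farther back than shut.
Start: joints at [-1.348, 0.181, 1.607, -0, 1.354, -0.206], TCP at [0.239, -0.523, 0.231] pointing down, gripper open.
Joint ranges: [-2.99, 2.99], [-0.89, 2.07], [0.3, 2.58], [-1.14, 4.28], [0, 2.63], [-3.12, 3.12]. Speed limits (rad/s): [2.57, 2.57, 3.01, 3.14, 3.14, 3.14].

### API

Orientations are given as a unit quaternion [w, x, y, z].
In Python, from bench import * gives the robot as it stands. The module is installed in compiled form; this text tells all that it offers.
- The arm moves only by the tool servo_tool, never from a script. Its argument "commands" is text: rows parted by semicolons, each of 7 numbers parted by spaces: the turn, a rotation vector about the tool's x, y, z in rad, then the shift along the tool's x, y, z in mm, then the opening, from 0 (shut) to 1 (fully open). In form: wx wy wz dx dy dz claw; .... A call has 1 to 5 rows; each row shifts and turns the commanded pose from where the row before left it, along the tool's axes as they then stand; what a row does not reach is not made up. A row lasts 1/8 s, in which the tool goes at most 62.5 mm and 10.7 degrees, less where a joint would pass 70% of its speed; a pose out of reach is approached as far as the arm can. A call with a gripper value outside its range is refused whole. The fingers move at their own pace and stop on an object; the grip force is fixed at half the most. Time passes only in rows, so rows that do not move let the fingers close. It gives the time, the measured TCP pose, the force, the opening and the grip force at its end, in the units of the state.
- get_obs(): the state, without advancing time (a new reading comes with each control period).
- camera(name): name is "side" or "top"; returns the picture (420x560x3 uint8, blue, green, red); there is no depth.
- calibration(name): a dict with "fx", "fy", "cx", "cy" (pixels), "k1" (the pictures are not rectified: a ray, as slopes to the right and down, at radius r is drawn at 1 + k1 r^2 times it, then the intrinsics apply), "R" (3x3) and "t" (3): a world point X has camera coordinates R X + t. Camera axes: x right, y down, z forward; pixel columns grow to the right and rows downward; lengths in m; the calibration is good to about 2 mm. A picture is of the moment at which its call begins. calibration takes no time and is no camera call.
- hand_in(): hands the job in; it is judged then, once.
The state is a dict: "time_s": time; "q": joint angles; "dq": joint speeds; "joint_efforts": joint torques, N m; "eef_pos": TCP position; "eef_rot": TCP orientation; "wrist_force": force on the tool from outside, world axes, zero at the start; "torque": the same for the moment, N m; "opening": opening from 0.0 (shut) to 1.0 (fully open); "grasp_force": force on a finger pad.
Only numpy, scipy, OpenCV 4.12 (cv2) and the standard library are available. Lean on these libraries where they do the work, as an engineer would, in place of code of your own. Each camera call takes 0.05 s, during which the arm holds its last target. There are 200 camera calls.

### The job

First swing the dump truck's side lever fully forward so that its tipper bed lies flat, ready to be loaded. Then lift the two identical blue-lidded tins clear of the bench, one after the other, to feel which one is packed with screws, stand the lighter one back upright where it was, and bring the heavier one over the truck: finish while still holding it there for a child to take, upright and still, about five centimetres above the rim of the bed and over its middle, touching nothing but the gripper. Do not drop or upset a tin, and leave the other things on the bench alone.

Things in the scene. Friction and masses are not known exactly. Their poses are not given: they have to be found in the camera images.
- truck: red plastic dump truck, parked and not movable, 320 mm long, 180 mm wide, cab roof 184 mm above the bench. Origin on the bench under its middle; its x axis points to the nose (cab), y to its left, z up.
- tipper (a joint): angle (rad) of the yellow tipper bed and its black side lever, which are one rigid piece on the truck's rear hinge. 0 = bed flat and lever upright (fully forward, against the stop), growing to 1.0 as the lever leans to the truck's rear and the bed's cab end rises. It stays where it is left (friction); about 2 to 4 N at the lever's grip moves it.
- lever_grip (a point): middle of the round black cross grip at the lever's free end: 18 mm thick, 48 mm long, lying across the truck (along truck y) and sticking out on its left side; its inner end meets the 13 mm thick lever bar 25 mm nearer the truck. 94 mm from the hinge line.
- lever_hinge (a point): point on the bed's hinge line (parallel to truck y, 85 mm above the bench) in the plane of the lever's grip middle; fixed on the truck, axes as the truck's. With the bed flat the grip stands 94 mm straight above it; at angle q the grip lies 94 sin q mm to the truck's rear and 94 cos q mm above it.
- bed_mid (a point): point over the middle of the bed as it lies when flat, level with its rim 160 mm above the bench; fixed on the truck. The flat bed is 188 mm long (along truck x), 166 mm wide, its rim 60 mm above its floor.
- tin_a_mid (a point): centre (half-way up, 32 mm above its underside) of one of the two identical-looking closed aluminium tins with a blue lid: upright cylinders 50 mm across and 64 mm tall, the same width all the way up, z up. Either one of them is packed with screws and is clearly the heavier; the other holds only a few. Both weigh under 0.45 kg and do not dent. They stand on the bench.
- tin_b_mid (a point): centre of the other tin, same size and looks.
- cup: bystander: open aluminium cup, 74 mm across, 85 mm tall, origin under it.
- hard_hat: bystander: yellow toy hard hat, about 205 mm across, 105 mm tall, origin under it. The grey tool box (146 x 266 x 140 mm) at the far edge, the bin rack, the shelf, the helmet and the bottles along the sides do not move.
- screwdriver: bystander: chunky wooden toy screwdriver, 170 mm long, 28 mm thick, lying on the bench.
- toy_bolt: bystander: wooden toy bolt standing on its 42 mm head, 66 mm tall.
- spanner: bystander: steel spanner, 150 mm long, lying flat on the bench.
Things that resemble listed ones, but are neither listed nor needed, are in the scene too. Leave any purple look-alike of the part that bears tin_a_mid alone.

How it is judged:
By the outcome, as a careful person would: the job done as asked, in the order asked, and still so for the second after the job is handed in, while the arm keeps its last pose, push and grip.
It also fails if it takes over 72 s, if anything falls off the work surface, if the arm or the gripper's body presses on something with over 40 N, if the wrist force passes 120 N, or if a joint passes its speed limit or range.

## Working session

There is one attempt and no reset: what is moved stays moved. The work goes in short steps, Python scripts to look and compute and a tool call to move; the robot and the scene stay as the last step left them, time stands still between calls to the robot, and variables do not carry over. Pictures are saved under pics/ and viewed, at most 10 in all, crops included, and the job is handed in when it is done.

Besides the shell and the picture viewer there is one more tool, called after "Emit:" by a JSON object that holds its "op" and its "data", one argument or row to a line. servo_tool: Moves the arm, as the interface text tells. Its arguments: {"type":"object","properties":{"commands":{"type":"string"}},"required":["commands"]}

```bash
mkdir -p pics; cat > h.py <<'E'
from bench import *
import numpy as np, cv2
from scipy.spatial.transform import Rotation as Ro
def ray(n,u,v):
    c=calibration(n); K=np.array([[c["fx"],0,c["cx"]],[0,c["fy"],c["cy"]],[0,0,1.]])
    p=cv2.undistortPoints(np.array([[[u,v]]],float),K,np.array([c["k1"],0,0,0.]))[0,0]
    # k1 r^2 with r undistorted radius = OpenCV model
    R=np.array(c["R"]);t=np.array(c["t"])
    return -R.T@t, R.T@np.array([p[0],p[1],1])
def onz(n,u,v,z):
    o,d=ray(n,u,v); return o+d*(z-o[2])/d[2]
def two(a,b):
    o1,d1=ray("top",*a);o2,d2=ray("side",*b)
    s=np.linalg.lstsq(np.stack([d1,-d2],1),o2-o1,rcond=None)[0]
    p,q=o1+s[0]*d1,o2+s[1]*d2
    return (p+q)/2,np.linalg.norm(p-q)
def proj(n,X):
    c=calibration(n);R=np.array(c["R"]);p=R@np.array(X)+np.array(c["t"]);a=p[:2]/p[2];a=a*(1+c["k1"]*a@a)
    return np.array([c["fx"]*a[0]+c["cx"],c["fy"]*a[1]+c["cy"]])
E
python3 - <<'E'
from h import *
for n in("top","side"):
    im=camera(n);cv2.imwrite(f"pics/{n}0.png",im)
    c=calibration(n);print(n,-np.array(c["R"]).T@np.array(c["t"]),c["fx"],c["k1"],np.array(c["R"]).round(2).tolist())
o=get_obs();print(o["eef_rot"],o["wrist_force"],o["time_s"],Ro.from_quat(np.roll(o["eef_rot"],-1)).as_matrix().round(3))
E
```

```text
top [0.41330939 0.03581929 1.50381896] 448.6745116608021 0.024438365047525983 [[0.02, -1.0, 0.02], [-1.0, -0.02, -0.09], [0.09, -0.02, -1.0]]
side [0.29393757 0.83294933 1.07141789] 430.223394000162 -0.05729115255723639 [[-0.96, -0.27, -0.01], [-0.2, 0.72, -0.66], [0.18, -0.63, -0.75]]
[-8.00341101e-04  9.77106068e-01  2.12751243e-01 -7.27376155e-06] [0.19870758 0.39907646 0.46398258] 0.1 [[ 0.909  0.416 -0.   ]
 [ 0.416 -0.909  0.002]
 [ 0.    -0.002 -1.   ]]
```

View pics/top0.png

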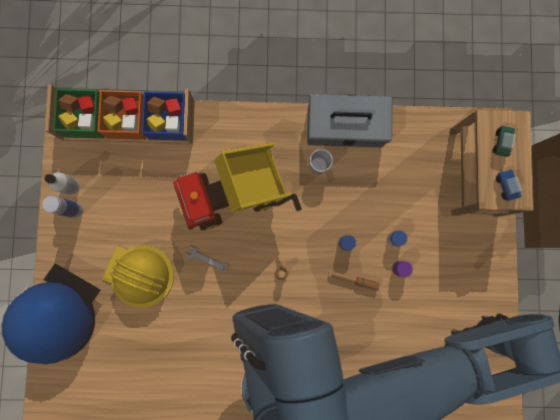

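View pics/side0.png

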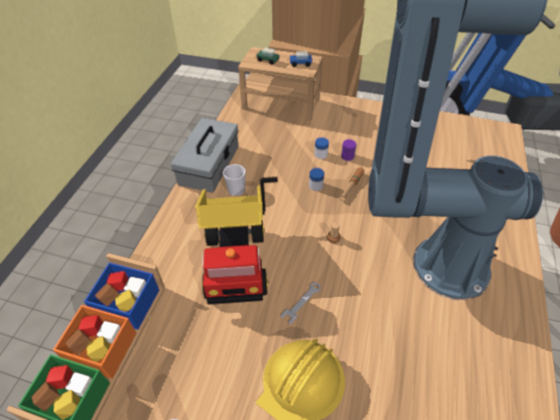

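Top view: the truck's nose is at (195,200), the tipper bed at (250,178), and the lever grip near (297,202). Two blue lids are at (347,242) and (399,238). The purple look-alike is at (403,269) and must be left alone. I'll confirm this in an enlarged crop and measure.

```bash
python3 - <<'E'
from h import *
t=cv2.imread("pics/top0.png");s=cv2.imread("pics/side0.png")
a=cv2.resize(t[135:285,165:425],(780,450),interpolation=cv2.INTER_CUBIC)
cv2.imwrite("pics/c1.png",a)
b=cv2.resize(s[130:310,190:390],(660,594),interpolation=cv2.INTER_CUBIC);cv2.imwrite("pics/c2.png",b)
for n,im in(("top",t),("side",s)):
    hsv=cv2.cvtColor(im,cv2.COLOR_BGR2HSV)
    m=cv2.inRange(hsv,(100,120,60),(125,255,255))
    k,l,st,ce=cv2.connectedComponentsWithStats(m)
    for i in range(1,k):
        if 40<st[i,4]<600: print(n,ce[i].round(1),st[i].tolist(),onz(n,*ce[i],0.064).round(4))
E
```

```text
top [163.6 110.2] [143, 92, 41, 43, 445] [0.8854 0.3875 0.064 ]
top [506.1 175.2] [500, 171, 14, 12, 91] [ 0.6973 -0.736   0.064 ]
top [513.5 195.5] [507, 193, 13, 6, 45] [ 0.6308 -0.7583  0.064 ]
top [398.8 237.7] [393, 232, 13, 13, 131] [ 0.4851 -0.3843  0.064 ]
side [299.7  59.7] [291, 56, 20, 7, 88] [ 0.7056 -0.9341  0.064 ]
side [450.2  75.1] [447, 71, 9, 11, 47] [ 0.0362 -0.992   0.064 ]
side [321.4 143.2] [316, 138, 12, 11, 107] [ 0.4854 -0.3783  0.064 ]
side [316.3 174.4] [310, 169, 13, 12, 131] [ 0.4677 -0.2135  0.064 ]
```

View pics/c1.png

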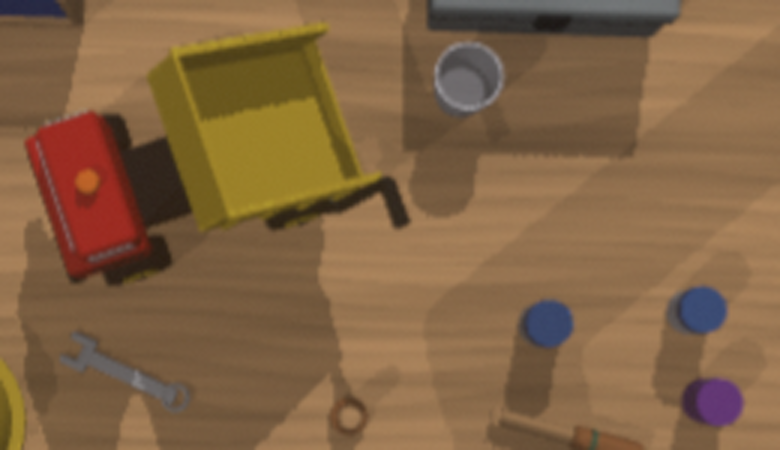

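View pics/c2.png

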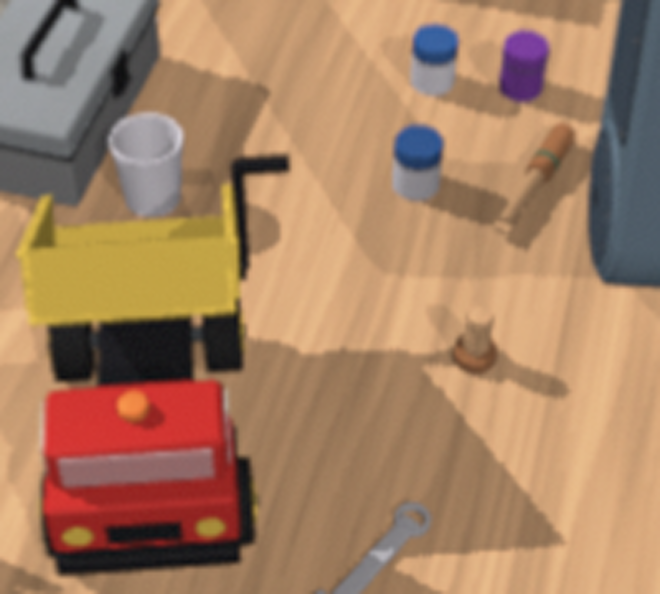

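Confirmed: blue lids at top pixels (347,242) and (399,238) are the tins, in aluminium with a blue lid in the side view. The all-purple one at (403,269) is left alone. The lever grip's middle is about (296,203) in top and (270,179) in side, leaning to the rear.

```bash
python3 - <<'E'
from h import *
t=cv2.imread("pics/top0.png")
hsv=cv2.cvtColor(t,cv2.COLOR_BGR2HSV)
m=cv2.inRange(hsv,(100,100,50),(128,255,255))
for (u,v) in((347,242),(399,238)):
    w=np.zeros_like(m);w[v-12:v+13,u-12:u+13]=m[v-12:v+13,u-12:u+13]
    M=cv2.moments(w,True);c=(M["m10"]/M["m00"],M["m01"]/M["m00"]);print(c,M["m00"],onz("top",*c,0.06))
print("tin side",onz("side",321.4,143.2,.058),onz("side",316.3,174.4,.058))
T=lambda x,y:(165+x/3-.33,135+y/3-.33); S=lambda x,y:(190+x/3.3-.35,130+y/3.3-.35)
g=two(T(394,203),S(263,163));print("grip",g)
gi=two(T(387,182),S(236,164));go=two(T(402,225),S(288,162));print(gi,go)
print("beacon",two(T(87,180),S(133,402)))
z=.184
print("cab roof corners",[onz("top",*T(*p),z).round(3).tolist() for p in((28,140),(95,112),(148,240),(75,275))])
print("cup",onz("top",*T(469,77),.085),"bolt",onz("top",*T(348,413),.066),"driver",onz("top",355,280,.028))
E
```

```text
(347.6470588235294, 242.40522875816993) 153.0 [ 0.46660295 -0.22000824  0.06      ]
(398.6050955414013, 237.6687898089172) 157.0 [ 0.48552107 -0.384855    0.06      ]
tin side [ 0.48665281 -0.38556551  0.058     ] [ 0.46867078 -0.21960918  0.058     ]
grip (array([ 0.57934506, -0.04442788,  0.171587  ]), np.float64(0.0008645134888541239))
(array([ 0.60142139, -0.03683754,  0.17149271]), np.float64(0.003091108954720607)) (array([ 0.55788242, -0.05278933,  0.17055984]), np.float64(0.001504493602624982))
beacon (array([0.59120258, 0.25661896, 0.19916272]), np.float64(0.0004036407337650405))
cab roof corners [[0.631, 0.318, 0.184], [0.661, 0.254, 0.184], [0.535, 0.197, 0.184], [0.499, 0.267, 0.184]]
cup [ 0.72768094 -0.12794818  0.085     ] bolt [ 0.36669699 -0.00583516  0.066     ] driver [ 0.34561947 -0.25040851  0.028     ]
```

Emit:
{"op": "servo_tool", "data": {
  "commands": "0 0 0 50 -25 0 0;0 0 0 50 -25 0 0;0 0 0 50 -25 0 0;0 0 0 50 -25 0 0;0 0 0 50 -25 0 0"
}}

```text
time_s: 0.72
eef_pos: [0.4152, -0.3036, 0.231]
eef_rot: [-0.0, 0.977, 0.213, -0.0]
wrist_force: [1.5, -0.4, 0.6]
opening: 0.004
grasp_force: 0.0
```

Emit:
{"op": "servo_tool", "data": {
  "commands": "0 0 0 50 -25 0 0;0 0 0 50 -25 0 0;0 0 0 50 -25 0 0;0 0 0 50 -25 0 0;0 0 0.06 0 0 0 0"
}}

```text
time_s: 1.35
eef_pos: [0.5563, -0.1276, 0.2307]
eef_rot: [-0.001, 0.983, 0.185, -0.0]
wrist_force: [-0.5, -1.0, 0.6]
opening: -0.002
grasp_force: 0.0
```

Emit:
{"op": "servo_tool", "data": {
  "commands": "0 0 0 24 -12 0 0;0 0 0 23 -12 0 0;0 0 0 0 0 35 0;0 0 0 0 0 35 0;0 0 0 0 0 0 0"
}}

```text
time_s: 1.98
eef_pos: [0.5874, -0.0909, 0.1577]
eef_rot: [-0.002, 0.983, 0.183, -0.003]
wrist_force: [-0.0, 1.4, 0.2]
opening: -0.005
grasp_force: 0.0
```

```bash
python3 - <<'E'
from h import *
s=camera("side");t=camera("top")
a=cv2.resize(s[120:240,190:330],(700,600),interpolation=cv2.INTER_CUBIC);cv2.imwrite("pics/c3.png",a)
cv2.imwrite("pics/t3.png",t);o=get_obs();print(o["eef_pos"],o["wrist_force"],[proj("side",np.array(o["eef_pos"]))])
E
```

```text
[ 0.59015817 -0.09198517  0.16182169] [ 0.61942787 -0.36435369  1.02345112] [array([270.65370362, 170.26220722])]
```

View pics/c3.png

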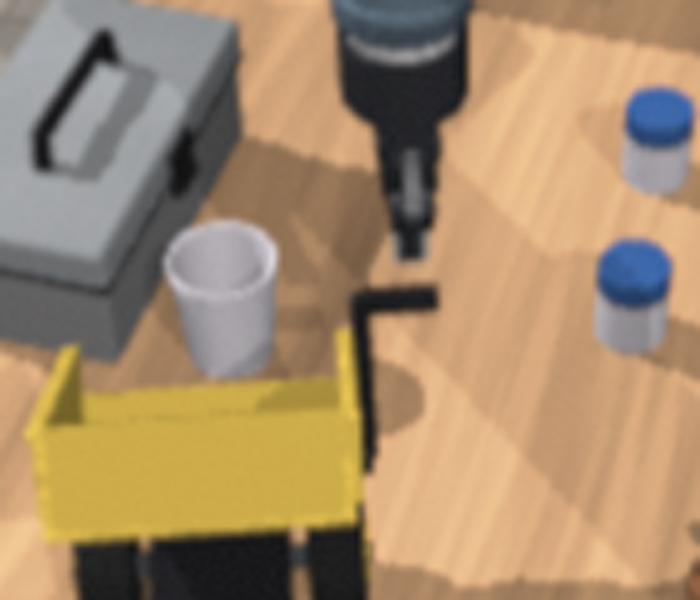

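The finger tip at crop (410,255) is right behind the grip at (401,298) and aligned with it. I'll push forward.

Emit:
{"op": "servo_tool", "data": {
  "commands": "0 0 0 0 -12 0 0;0 0 0 0 -10 0 0;0 0 0 0 -6 0 0;0 0 0 0 -6 0 0;0 0 0 0 -6 0 0"
}}

```text
time_s: 2.7
eef_pos: [0.5782, -0.059, 0.1661]
eef_rot: [0.005, 0.983, 0.183, 0.003]
wrist_force: [-6.0, -17.3, 23.7]
opening: -0.002
grasp_force: 12.1
```

Emit:
{"op": "servo_tool", "data": {
  "commands": "0 0 0 0 -4 0 0;0 0 0 0 -4 0 0;0 0 0 0 0 0 0"
}}

```text
time_s: 3.08
eef_pos: [0.5763, -0.0536, 0.1689]
eef_rot: [0.007, 0.983, 0.183, 0.004]
wrist_force: [-8.2, -19.8, 30.1]
opening: -0.004
grasp_force: 14.3
```

```bash
python3 - <<'E'
from h import *
s=camera("side");t=camera("top")
a=cv2.resize(s[130:230,220:300],(480,600),interpolation=cv2.INTER_CUBIC);b=cv2.resize(t[150:250,255:308],(318,600),interpolation=cv2.INTER_CUBIC);cv2.imwrite("pics/c4.png",np.hstack([a,b]))
o=get_obs();print(o["eef_pos"],o["wrist_force"],o["torque"],proj("side",np.array(o["eef_pos"])))
E
```

```text
[ 0.57629563 -0.05360324  0.16889429] [ -8.83669159 -20.53008628  30.34776341] [-2.92838002  1.52316395  0.10906127] [271.36347753 177.83504841]
```

View pics/c4.png

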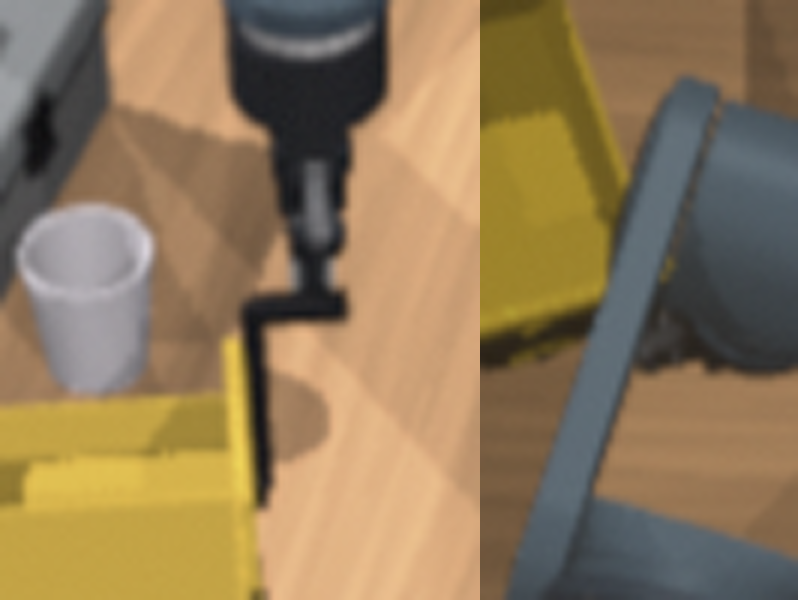

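The tip rode up onto the grip, which sits lower than I estimated (centre about 0.16). I'll back off, go lower and push again.

Emit:
{"op": "servo_tool", "data": {
  "commands": "0 0 0 0 0 -20 0;0 0 0 0 25 0 0;0 0 0 0 30 0 0;0 0 0 0 0 22 0;0 0 0 0 0 22 0"
}}

```text
time_s: 3.8
eef_pos: [0.5926, -0.0996, 0.136]
eef_rot: [-0.0, 0.983, 0.183, -0.0]
wrist_force: [0.7, -0.1, -0.6]
opening: 0.002
grasp_force: 0.0
```

Emit:
{"op": "servo_tool", "data": {
  "commands": "0 0 0 0 -10 0 0;0 0 0 0 -10 0 0;0 0 0 0 -6 0 0;0 0 0 0 -6 0 0;0 0 0 0 -4 0 0"
}}

```text
time_s: 4.42
eef_pos: [0.5797, -0.0644, 0.1378]
eef_rot: [0.0, 0.983, 0.184, 0.0]
wrist_force: [0.1, 0.7, 0.4]
opening: -0.001
grasp_force: 0.0
```

Emit:
{"op": "servo_tool", "data": {
  "commands": "0 0 0 0 -5 0 0;0 0 0 0 -5 0 0;0 0 0 0 -5 0 0;0 0 0 0 -5 0 0;0 0 0 0 -5 0 0"
}}

```text
time_s: 5.05
eef_pos: [0.5728, -0.0456, 0.1425]
eef_rot: [0.004, 0.983, 0.183, 0.002]
wrist_force: [-12.0, -14.0, 30.0]
opening: -0.003
grasp_force: 15.3
```

Emit:
{"op": "servo_tool", "data": {
  "commands": "0 0 0 0 -4 0 0;0 0 0 0 -4 0 0;0 0 0 0 -4 0 0"
}}

```text
time_s: 5.42
eef_pos: [0.569, -0.035, 0.1447]
eef_rot: [0.005, 0.983, 0.183, 0.003]
wrist_force: [-16.3, -15.1, 40.1]
opening: -0.002
grasp_force: 19.8
```

```bash
python3 - <<'E'
from h import *
s=camera("side");cv2.imwrite("pics/s5.png",s)
a=cv2.resize(s[140:240,190:310],(720,600),interpolation=cv2.INTER_CUBIC);cv2.imwrite("pics/c5.png",a)
o=get_obs();print(o["eef_pos"],o["wrist_force"],o["torque"],proj("side",np.array(o["eef_pos"])))
E
```

```text
[ 0.56874795 -0.0344688   0.14476097] [-15.82343808 -13.08154257  38.20035224] [-1.13788504  2.36442214  0.37529267] [272.10454619 188.33316267]
```

View pics/c5.png

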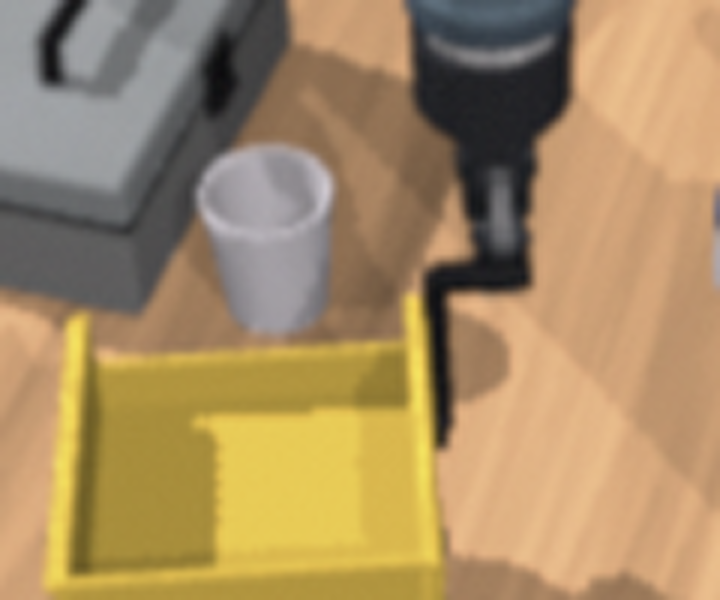

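```bash
python3 - <<'E'
from h import *
f=np.array([-.36,.933,0])
g=np.array([.5793,-.0444,.1716])
for q0 in (.4,.64):
  H=g+f*.094*np.sin(q0);H[2]=.085
  print(H,[(q,proj("side",H-f*.094*np.sin(q)+[0,0,.094*np.cos(q)]).round(1).tolist()) for q in(0,.1,.2,.3,.4,.5,.6)])
# bed rim flat in top
E
```

```text
[ 0.56612208 -0.01024723  0.085     ] [(0, [270.4, 186.0]), (0.1, [270.2, 183.8]), (0.2, [269.9, 182.0]), (0.3, [269.7, 180.4]), (0.4, [269.5, 179.1]), (0.5, [269.3, 178.1]), (0.6, [269.2, 177.4])]
[0.55909091 0.00797523 0.085     ] [(0, [270.9, 190.8]), (0.1, [270.7, 188.6]), (0.2, [270.4, 186.7]), (0.3, [270.2, 185.0]), (0.4, [270.0, 183.7]), (0.5, [269.8, 182.6]), (0.6, [269.6, 181.9])]
```

Emit:
{"op": "servo_tool", "data": {
  "commands": "0 0 0 0 12 0 0;0 0 0 0 30 0 0;0 0 0 0 20 0 0;0 0 0 0 0 -30 0;0 0 0 0 0 0 0"
}}

```text
time_s: 6.1
eef_pos: [0.5901, -0.089, 0.1692]
eef_rot: [0.001, 0.983, 0.183, 0.002]
wrist_force: [0.7, -0.5, 0.2]
opening: -0.001
grasp_force: 0.0
```

Emit:
{"op": "servo_tool", "data": {
  "commands": "0 0 0 0 0 -35 0;0 0 0 -41 19 0 1;0 0 0 -41 19 0 1;0 0 0 -41 19 0 1;0 0 0 -40 19 0 1"
}}

```text
time_s: 6.72
eef_pos: [0.4625, -0.2181, 0.2012]
eef_rot: [-0.001, 0.983, 0.184, -0.0]
wrist_force: [0.4, -1.4, -0.1]
opening: 0.847
grasp_force: 0.0
```

```bash
python3 - <<'E'
from h import *
s=camera("side");t=camera("top")
a=cv2.resize(s[150:250,190:310],(480,400),interpolation=cv2.INTER_CUBIC);b=cv2.resize(t[130:240,170:310],(700,550),interpolation=cv2.INTER_CUBIC)
b2=cv2.resize(t[130:230,210:310],(400,400),interpolation=cv2.INTER_CUBIC)[:,:320]
cv2.imwrite("pics/c6.png",np.hstack([a,b2]));cv2.imwrite("pics/t6.png",t);cv2.imwrite("pics/s6.png",s)
hsv=cv2.cvtColor(t,cv2.COLOR_BGR2HSV)
m=cv2.inRange(hsv,(22,150,60),(35,255,255));m[:,:205]=0;m[:130]=0;m[230:]=0
c=max(cv2.findContours(m,0,2)[0],key=cv2.contourArea);r=cv2.minAreaRect(c);bx=cv2.boxPoints(r);print(r,[onz("top",*p,.16).round(4).tolist() for p in bx],onz("top",*r[0],.16))
o=get_obs();print(o["eef_pos"],o["eef_rot"],o["wrist_force"],o["opening"])
E
```

```text
((245.56883239746094, 179.7293701171875), (59.19367218017578, 64.84484100341797), 73.3007583618164) [[0.701, 0.2299, 0.16], [0.7636, 0.0431, 0.16], [0.5905, -0.0122, 0.16], [0.5298, 0.1731, 0.16]] [0.64566514 0.10870361 0.16      ]
[ 0.46135764 -0.21973372  0.20117113] [-3.16575365e-04  9.83377192e-01  1.81571391e-01 -1.01404903e-03] [-0.14163962  1.08186134 -1.35737385] 0.9927132298942306
```

View pics/c6.png

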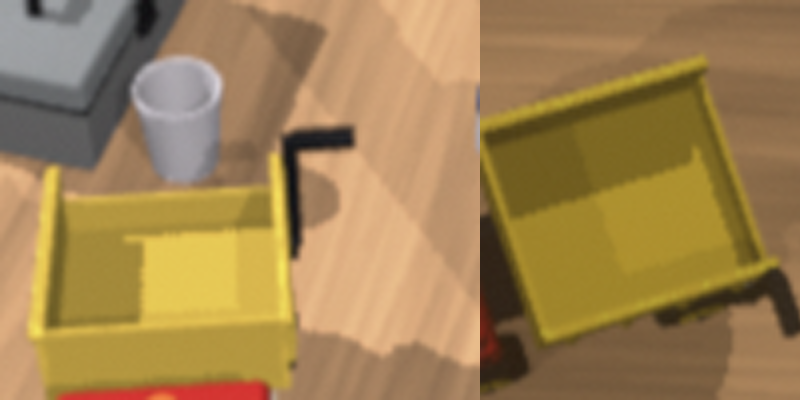

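```bash
python3 - <<'E'
from h import *
T=lambda x,y:(210+(x-480)/4-.4,130+y/4-.4); S=lambda x,y:(190+x/4-.4,150+y/4-.4)
print("grip",two(T(785,303),S(322,137)),two(T(791,330),S(354,137)))
print("inner",two(T(778,280),S(290,138)))
# rim corners in both views
P={"RR":((705,62),(276,160)),}
for n,a,b in (("rearR",(705,62),(52,172)),("rearL",(775,265),(277,160)),("cabL",(548,340),(292,322)),("cabR",(484,124),(40,333))):
    print(n,two(T(*a),S(*b)))
print("side lever grip top/top-z .179",onz("top",*T(785,303),.179))
E
```

```text
grip (array([ 0.56782874, -0.01378946,  0.18392747]), np.float64(0.00027616356160799395)) (array([ 0.54639126, -0.01882075,  0.18505894]), np.float64(0.002418379423894635))
inner (array([ 0.58762371, -0.00773307,  0.18296997]), np.float64(0.005619710538086866))
rearR (array([0.7557804 , 0.05025305, 0.15862761]), np.float64(0.0029082650787733274))
rearL (array([ 0.60029895, -0.00649108,  0.15809266]), np.float64(0.0016860267662331297))
cabL (array([0.53611447, 0.16009015, 0.18749833]), np.float64(0.0005241909754820192))
cabR (array([0.6953189 , 0.21239641, 0.18532289]), np.float64(0.0018353178035428507))
side lever grip top/top-z .179 [ 0.56826899 -0.01400234  0.179     ]
```

The bed is not fully flat. The cab-end rim is at about 0.187 and the rear rim at 0.158, so q is about 0.15. The closed fingers' sloping backs caused the upward force. I'll straddle the grip with half-open fingers and push with a pad face instead.

Emit:
{"op": "servo_tool", "data": {
  "commands": "0 0 0 42 -38 -10 0.6;0 0 0 42 -38 0 0.6;0 0 0 42 -39 0 0.6;0 0 0 42 -39 0 0.6;0 0 0 0 0 0 0.6"
}}

```text
time_s: 7.45
eef_pos: [0.5658, -0.0089, 0.2112]
eef_rot: [-0.001, 0.983, 0.186, -0.0]
wrist_force: [0.2, -0.7, 0.0]
opening: 0.596
grasp_force: 0.0
```

Emit:
{"op": "servo_tool", "data": {
  "commands": "0 0 0 -4 5 0 0.6;0 0 0 0 0 20 0.6;0 0 0 0 0 20 0.6;0 0 0 0 0 20 0.6;0 0 0 0 0 0 0.6"
}}

```text
time_s: 8.07
eef_pos: [0.5613, -0.021, 0.1504]
eef_rot: [-0.001, 0.983, 0.182, -0.002]
wrist_force: [0.5, 1.4, -0.1]
opening: 0.603
grasp_force: 0.0
```

Emit:
{"op": "servo_tool", "data": {
  "commands": "0 0 0 0 -6 0 0.6;0 0 0 0 -6 0 0.6;0 0 0 0 -4 0 0.6;0 0 0 0 -4 0 0.6;0 0 0 0 0 0 0.6"
}}

```text
time_s: 8.7
eef_pos: [0.556, -0.0007, 0.1525]
eef_rot: [0.0, 0.983, 0.184, 0.0]
wrist_force: [-0.2, -0.6, -0.4]
opening: 0.598
grasp_force: 0.0
```

Emit:
{"op": "servo_tool", "data": {
  "commands": "0 0 0 0 -3 0 0.6;0 0 0 0 -3 0 0.6;0 0 0 0 -2 0 0.6;0 0 0 0 -2 0 0.6;0 0 0 0 0 0 0.6"
}}

```text
time_s: 9.32
eef_pos: [0.5522, 0.0085, 0.1522]
eef_rot: [-0.0, 0.983, 0.183, -0.0]
wrist_force: [1.0, -0.3, 0.1]
opening: 0.595
grasp_force: 0.4
```

Emit:
{"op": "servo_tool", "data": {
  "commands": "0 0 0 0 -2 0 0.6;0 0 0 0 -2 0 0.6;0 0 0 0 0 0 0.6"
}}

```text
time_s: 9.7
eef_pos: [0.5508, 0.0122, 0.1522]
eef_rot: [-0.0, 0.983, 0.183, -0.0]
wrist_force: [1.2, -0.4, 0.6]
opening: 0.598
grasp_force: 0.4
```

Emit:
{"op": "servo_tool", "data": {
  "commands": "0 0 0 0 -3 0 0.6;0 0 0 0 -3 0 0.6;0 0 0 0 0 0 0.6"
}}

```text
time_s: 10.07
eef_pos: [0.5501, 0.0142, 0.1523]
eef_rot: [0.003, 0.983, 0.183, 0.001]
wrist_force: [5.6, -15.0, -5.8]
opening: 0.6
grasp_force: 8.3
```

Emit:
{"op": "servo_tool", "data": {
  "commands": "0 0 0 0 -3 0 0.6;0 0 0 0 -3 0 0.6;0 0 0 0 0 0 0.6"
}}

```text
time_s: 10.45
eef_pos: [0.5501, 0.0145, 0.1523]
eef_rot: [0.008, 0.983, 0.182, 0.002]
wrist_force: [15.4, -35.7, -14.3]
opening: 0.605
grasp_force: 19.3
```

Firm stop: the force rises with no further motion. I'll release and go over tin A.

Emit:
{"op": "servo_tool", "data": {
  "commands": "0 0 0 0 15 0 0.6;0 0 0 0 13 0 0.6;0 0 0 0 0 -30 0.6;0 0 0 0 0 -35 0.6;0 0 0 0 0 0 0.6"
}}

```text
time_s: 11.08
eef_pos: [0.5585, -0.0028, 0.2205]
eef_rot: [0.001, 0.983, 0.184, 0.003]
wrist_force: [0.7, -0.3, -0.1]
opening: 0.602
grasp_force: 0.0
```

Emit:
{"op": "servo_tool", "data": {
  "commands": "0 0 0 -40 42 0 1;0 0 0 -40 42 0 1;0 0 0 -40 42 0 1;0 0 0 -40 42 0 1;0 0 0 0 0 0 1"
}}

```text
time_s: 11.7
eef_pos: [0.4663, -0.22, 0.2163]
eef_rot: [-0.0, 0.984, 0.181, -0.001]
wrist_force: [-0.5, -0.3, 0.2]
opening: 1.003
grasp_force: 0.0
```

```bash
python3 - <<'E'
from h import *
s=camera("side");t=camera("top")
a=cv2.resize(s[150:250,190:310],(480,400),interpolation=cv2.INTER_CUBIC)
b2=cv2.resize(t[130:230,210:310],(400,400),interpolation=cv2.INTER_CUBIC)[:,:320]
cv2.imwrite("pics/c7.png",np.hstack([a,b2]))
o=get_obs();print(o["eef_pos"],o["eef_rot"],o["wrist_force"],o["opening"])
E
```

```text
[ 0.46750951 -0.2169469   0.21638835] [-9.56358775e-04  9.83177961e-01  1.82647416e-01 -3.23444899e-04] [-0.33856426  0.53089226  0.01510812] 0.9974635251457316
```

View pics/c7.png

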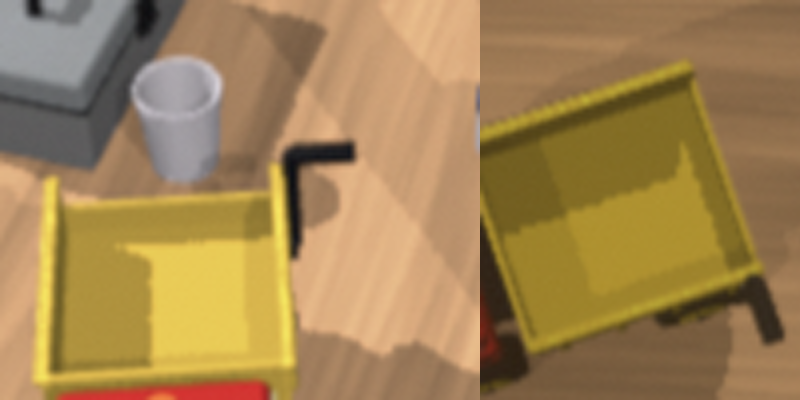

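The bed now lies flat and the lever is upright. I'll work out the rim corners while descending on tin A.

```bash
python3 - <<'E'
from h import *
T=lambda x,y:(210+(x-480)/4-.4,130+y/4-.4); S=lambda x,y:(190+x/4-.4,150+y/4-.4)
X=[]
for n,a,b in (("rearR",(690,66),(52,182)),("rearL",(758,268),(277,168)),("cabL",(533,350),(292,370)),("cabR",(466,140),(41,378))):
    p=two(T(*a),S(*b));X.append(p[0]);print(n,p,onz("top",*T(*a),.16),onz("side",*S(*b),.16))
print(np.mean(X,0)); print("grip",two(T(770,310),S(322,153)))
E
```

```text
rearR (array([0.75136256, 0.06144129, 0.16062577]), np.float64(0.0018875581415115394)) [0.75058317 0.06119245 0.16      ] [0.7526709  0.06097652 0.16      ]
rearL (array([0.59648371, 0.00633915, 0.16350641]), np.float64(0.0007025206157091905)) [0.59661579 0.00618731 0.16      ] [0.59800858 0.00318165 0.16      ]
cabL (array([0.53208285, 0.17436365, 0.1546828 ]), np.float64(0.002004027276610157)) [0.53063454 0.17360145 0.16      ] [0.53169828 0.17831261 0.16      ]
cabR (array([0.68974712, 0.22947323, 0.15956764]), np.float64(0.0013210353641847842)) [0.68900907 0.2292129  0.16      ] [0.69024341 0.22983485 0.16      ]
[0.64241906 0.11790433 0.15959566]
grip (array([ 0.56374017, -0.00275009,  0.17910119]), np.float64(0.001980156519189023))
```

Emit:
{"op": "servo_tool", "data": {
  "commands": "0 0 0 0 0 50 1;0 0 0 0 0 50 1;0 0 0 0 0 50 1;0 0 0 0 0 46 1;0 0 0 0 0 0 1"
}}

```text
time_s: 12.42
eef_pos: [0.4654, -0.2131, 0.0176]
eef_rot: [-0.004, 0.983, 0.185, -0.003]
wrist_force: [-0.2, -0.6, 0.4]
opening: 1.0
grasp_force: 0.0
```

Emit:
{"op": "servo_tool", "data": {
  "commands": "0 0 0 0 0 0 0.4;0 0 0 0 0 0 0.4;0 0 0 0 0 0 0.4;0 0 0 0 0 0 0.4;0 0 0 0 0 0 0.4"
}}

```text
time_s: 13.05
eef_pos: [0.4699, -0.2184, 0.0239]
eef_rot: [0.002, 0.983, 0.183, 0.002]
wrist_force: [0.7, 1.9, 6.9]
opening: 0.569
grasp_force: 61.0
```

Emit:
{"op": "servo_tool", "data": {
  "commands": "0 0 0 0 0 -20 0.4;0 0 0 0 0 -20 0.4;0 0 0 0 0 -15 0.4;0 0 0 0 0 0 0.4;0 0 0 0 0 0 0.4"
}}

```text
time_s: 13.68
eef_pos: [0.4677, -0.2171, 0.076]
eef_rot: [-0.0, 0.983, 0.183, -0.0]
wrist_force: [0.0, 0.2, -1.8]
opening: 0.567
grasp_force: 62.1
```

Emit:
{"op": "servo_tool", "data": {
  "commands": "0 0 0 0 0 0 0.4;0 0 0 0 0 0 0.4;0 0 0 0 0 0 0.4;0 0 0 0 0 0 0.4"
}}

```text
time_s: 14.18
eef_pos: [0.4679, -0.2173, 0.0761]
eef_rot: [-0.0, 0.983, 0.183, -0.0]
wrist_force: [-0.6, -0.7, -1.5]
opening: 0.569
grasp_force: 62.1
```

```bash
python3 - <<'E'
from h import *
F=[]
for i in range(5):
    o=get_obs();F.append([*o["eef_pos"],*o["wrist_force"],*o["joint_efforts"][1:3]])
    camera("side")
print(np.mean(F,0).round(4),np.std(F,0).round(3),o["opening"],o["torque"])
E
```

```text
[  0.468   -0.2173   0.0762  -0.0719  -0.3438  -1.1939 -41.9501 -28.9534] [0.    0.    0.    0.434 0.551 0.322 0.007 0.012] 0.5653483065751655 [-0.00678658 -0.01022658  0.04496463]
```

Tin A weighs about 1.2–1.5 N. I'll set it back and try the other.

Emit:
{"op": "servo_tool", "data": {
  "commands": "0 0 0 0 0 20 0.4;0 0 0 0 0 20 0.4;0 0 0 0 0 8 0.4;0 0 0 0 0 4 0.4;0 0 0 0 0 0 0.4"
}}

```text
time_s: 15.05
eef_pos: [0.4683, -0.2175, 0.0246]
eef_rot: [0.0, 0.983, 0.183, 0.0]
wrist_force: [0.3, -0.2, -0.7]
opening: 0.57
grasp_force: 62.1
```

Emit:
{"op": "servo_tool", "data": {
  "commands": "0 0 0 0 0 0 0.8;0 0 0 0 0 0 1;0 0 0 0 0 0 1;0 0 0 0 0 0 1;0 0 0 0 0 -20 1"
}}

```text
time_s: 15.68
eef_pos: [0.4668, -0.2164, 0.0432]
eef_rot: [-0.001, 0.983, 0.183, -0.001]
wrist_force: [0.4, 0.6, 1.1]
opening: 0.999
grasp_force: 0.0
```

Emit:
{"op": "servo_tool", "data": {
  "commands": "0 0 0 0 0 -50 1;0 0 0 0 0 -50 1;0 0 0 -14 54 0 1;0 0 0 -14 54 0 1;0 0 0 -15 55 0 1"
}}

```text
time_s: 16.3
eef_pos: [0.4869, -0.3864, 0.1447]
eef_rot: [0.0, 0.983, 0.184, 0.0]
wrist_force: [0.6, -0.0, 0.1]
opening: 0.993
grasp_force: 0.0
```

Emit:
{"op": "servo_tool", "data": {
  "commands": "0 0 0 0 0 0 1;0 0 0 0 0 0 1"
}}

```text
time_s: 16.55
eef_pos: [0.4862, -0.3843, 0.1436]
eef_rot: [-0.001, 0.983, 0.183, -0.0]
wrist_force: [-1.2, 0.0, 0.1]
opening: 0.994
grasp_force: 0.0
```

Now down onto tin B, to z ≈ 0.023.

Emit:
{"op": "servo_tool", "data": {
  "commands": "0 0 0 0 0 50 1;0 0 0 0 0 50 1;0 0 0 0 0 20 1;0 0 0 0 0 0 1;0 0 0 0 0 0 1"
}}

```text
time_s: 17.18
eef_pos: [0.4879, -0.3858, 0.0265]
eef_rot: [0.001, 0.983, 0.184, 0.001]
wrist_force: [-1.3, 0.1, -0.2]
opening: 1.001
grasp_force: 0.0
```

Emit:
{"op": "servo_tool", "data": {
  "commands": "0 0 0 0 0 0 0.4;0 0 0 0 0 0 0.4;0 0 0 0 0 0 0.4;0 0 0 0 0 0 0.4;0 0 0 0 0 0 0.4"
}}

```text
time_s: 17.8
eef_pos: [0.4875, -0.386, 0.0258]
eef_rot: [0.001, 0.983, 0.183, 0.001]
wrist_force: [0.4, 0.3, 6.8]
opening: 0.566
grasp_force: 62.1
```

Emit:
{"op": "servo_tool", "data": {
  "commands": "0 0 0 0 0 -20 0.4;0 0 0 0 0 -20 0.4;0 0 0 0 0 -15 0.4;0 0 0 0 0 0 0.4;0 0 0 0 0 0 0.4"
}}

```text
time_s: 18.42
eef_pos: [0.4864, -0.3845, 0.079]
eef_rot: [-0.0, 0.983, 0.183, -0.0]
wrist_force: [0.0, 0.3, -4.9]
opening: 0.563
grasp_force: 62.9
```

```bash
python3 - <<'E'
from h import *
F=[]
for i in range(6):
    im=camera("side" if i%2 else "top");o=get_obs();F.append([*o["eef_pos"],*o["wrist_force"]])
    cv2.imwrite(f"pics/l{i%2}.png",im)
print(np.mean(F,0).round(4),np.std(F,0).round(3),o["opening"],o["torque"])
hsv=cv2.cvtColor(im,cv2.COLOR_BGR2HSV)
m=cv2.inRange(hsv,(100,120,60),(125,255,255))
k,l,st,ce=cv2.connectedComponentsWithStats(m)
for i in range(1,k):
    if 40<st[i,4]<600 and abs(ce[i][0]-318)<25: print(ce[i].round(1),st[i].tolist(),onz("side",*ce[i],0.058).round(4))
E
```

```text
[ 0.4862 -0.3844  0.0784 -0.2114  0.0928 -3.4646] [0.    0.    0.    0.404 0.404 0.441] 0.5635397339013909 [-0.02922133 -0.02766327 -0.01115799]
[296.5  59.9] [291, 56, 15, 7, 65] [ 0.722  -0.9392  0.058 ]
[317.  174.8] [311, 169, 13, 12, 132] [ 0.466  -0.2183  0.058 ]
```

Tin B is clearly heavier (about 3.5 N against 1.2 N), and tin A stands where it was. I'll carry B to the truck.

Emit:
{"op": "servo_tool", "data": {
  "commands": "0 0 0 0 0 -30 0.4;0 0 0 0 0 -40 0.4;0 0 0 0 0 -40 0.4;0 0 0 0 0 -35 0.4;0 0 0 0 0 -17 0.4"
}}

```text
time_s: 19.35
eef_pos: [0.4872, -0.3855, 0.2435]
eef_rot: [0.001, 0.983, 0.183, 0.001]
wrist_force: [0.3, -0.7, -4.0]
opening: 0.565
grasp_force: 63.2
```

Emit:
{"op": "servo_tool", "data": {
  "commands": "0 0 0 16 -20 0 0.4;0 0 0 28 -36 0 0.4;0 0 0 28 -36 0 0.4;0 0 0 28 -36 0 0.4;0 0 0 28 -36 0 0.4"
}}

```text
time_s: 19.98
eef_pos: [0.5463, -0.1827, 0.2392]
eef_rot: [-0.001, 0.983, 0.184, -0.001]
wrist_force: [1.1, -0.9, -3.3]
opening: 0.567
grasp_force: 63.7
```

Emit:
{"op": "servo_tool", "data": {
  "commands": "0 0 0 28 -36 0 0.4;0 0 0 28 -36 0 0.4;0 0 0 28 -36 0 0.4;0 0 0 28 -36 0 0.4;0 0 0 28 -34 0 0.4"
}}

```text
time_s: 20.6
eef_pos: [0.6122, 0.0336, 0.2391]
eef_rot: [-0.001, 0.983, 0.184, -0.002]
wrist_force: [0.3, -0.9, -3.5]
opening: 0.564
grasp_force: 63.7
```

Emit:
{"op": "servo_tool", "data": {
  "commands": "0 0 0 28 -34 0 0.4;0 0 0 18 -22 0 0.4;0 0 0 6 -8 0 0.4;0 0 0 0 0 0 0.4;0 0 0 0 0 0 0.4"
}}

```text
time_s: 21.22
eef_pos: [0.6383, 0.1083, 0.2408]
eef_rot: [0.0, 0.983, 0.183, -0.001]
wrist_force: [1.5, 0.4, -3.4]
opening: 0.567
grasp_force: 63.8
```

Emit:
{"op": "servo_tool", "data": {
  "commands": "0 0 0 4 -4 3 0.4;0 0 0 3 -4 2 0.4;0 0 0 0 0 0 0.4;0 0 0 0 0 0 0.4;0 0 0 0 0 0 0.4"
}}

```text
time_s: 21.85
eef_pos: [0.6425, 0.1191, 0.2364]
eef_rot: [0.0, 0.983, 0.183, 0.0]
wrist_force: [0.1, -0.0, -3.4]
opening: 0.565
grasp_force: 63.8
```

```bash
python3 - <<'E'
from h import *
s=camera("side");t=camera("top");o=get_obs();print(o["eef_pos"],o["eef_rot"],o["wrist_force"],np.abs(o["dq"]).max(),o["opening"])
a=cv2.resize(s[90:270,190:360],(560,593),interpolation=cv2.INTER_CUBIC);cv2.imwrite("pics/c8.png",a)
hsv=cv2.cvtColor(s,cv2.COLOR_BGR2HSV);m=cv2.inRange(hsv,(100,120,60),(125,255,255))
print(proj("side",[.642,.118,.242]),proj("side",[.642,.118,.21]))
E
```

```text
[0.64242273 0.11909042 0.23636759] [4.82620543e-05 9.83057442e-01 1.83297742e-01 2.81145251e-05] [ 0.40026371  0.18692376 -3.42568689] 0.001752637619322793 0.5650167133614141
[228.63063544 196.90785125] [229.73696071 205.01703562]
```

View pics/c8.png

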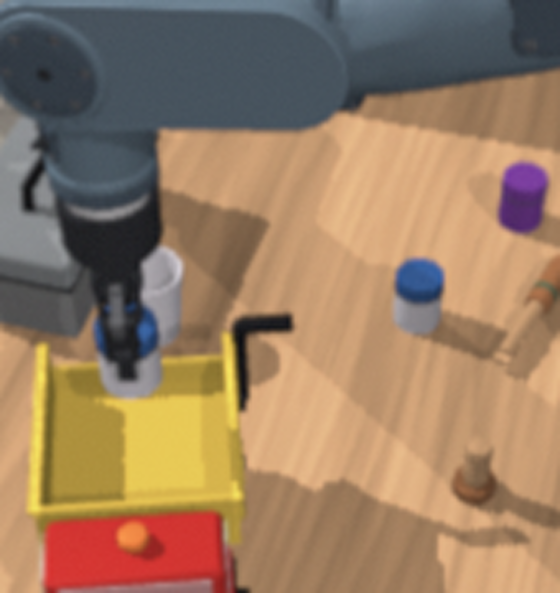

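The tin hangs upright over the bed, with its underside at crop (132,390). The bed is flat, the light tin stands at (418,295), and the purple one, the cup and the bolt are untouched. The arm is still, so I'm handing in.

```bash
python3 -c "
from bench import *
print(hand_in())"
```

```text
the job is handed in; nothing more can be done
None
```

The job is handed in: the bed is flat against its stop, the lighter tin (about 1.2 N) stands back in its place, and the heavier one (about 3.5 N) is held upright and still about 5 cm above the middle of the bed rim.

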